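# Clamp the gear and offer up its shaft

### The job

The black spur gear is loaded in its nest: push the toggle clamp's handle down until the clamp is fully shut on the gear. Then draw the collared shaft out of the slotted stand, turn it level and hold it up in line with the gear's bore, in front of the open face of the nest (the side away from the clamp), with the end that stood in the stand pointing at the bore and a few centimetres short of it. Finish holding it there still, gripped in mid-air and touching nothing else, with the clamp still shut and all the other parts left where they are.

Things in the scene. Friction and masses are not known exactly. Their poses are not given: they have to be found in the camera images.
- fixture: gear nest: steel base plate (x -50 to +50, y -45 to +115 mm) with a riser that carries a V-nest between two cheek plates (tops 108 mm above the table) and behind it, towards +y, a post with a toggle clamp. Origin on the table right under the gear's centre. y axis along the gear's bore, from the open front of the nest (-y) to the clamp (+y); z up
- bore_mouth (a point): centre of the bore on the gear's front face (the face that looks to the fixture's -y), 130 mm above the table; axes parallel to the fixture's. The bore's axis is the y axis through this point; the shaft is to come from the -y side
- spur_gear: black oxide steel spur gear, 80 mm over the teeth, 22 mm thick, 15.6 mm bore, standing on edge in the nest. Origin at its centre, y axis along the bore
- clamp_handle (a joint): swing of the toggle clamp's handle, rad: 0 = fully shut (handle level, pointing to the fixture's +y, the rubber-tipped arm down on the gear's rim), 0.95 to 1.25 at the start (handle and arm raised). It turns about a pin along the fixture's x axis. It stays where it is left; about 3 N at the grip moves it, 8 to 12 N at the end beds the pad on the gear, and it then rests at about 0.03
- clamp_pivot (a point): the handle's pin: 79 mm behind the gear's centre (fixture +y) and 184 mm above the table; this is the centre of the handle's swing
- handle_grip (a point): middle of the outer part of the handle's black round grip, 95 mm from the pin, on the grip's axis. The grip is 17 mm thick and reaches from 42 to 120 mm from the pin. When the handle is raised, the clamp's arm is raised too, on the gear's side of the handle, up to about 250 mm above the table
- shaft_stand: aluminium stand 70 x 205 mm, 72 mm high: base block with three round pockets (floor 12 mm above the table, 16 mm deep), and over it a slotted plate (62 to 72 mm above the table) with three grooves open to the stand's -x side. Pockets 65 mm apart in a row along the stand's y axis, the middle one at the origin's x, y. Origin on the table under the middle pocket
- collar_shaft: the shaft to draw out: chrome steel, 14 mm thick, 180 mm long, 0.2 to 0.3 kg, the tallest and the only one with a collar (28 mm across, 64 to 72 mm above its foot); in any of the three pockets. Balance point 89 mm above the foot: gripped far from it, it can swing in the fingers. Origin at the centre of its foot, the end in the pocket; z along the shaft, foot to top
- collar_shaft_foot (a point): centre of the foot face of the collared shaft (same point as its origin); its pocket and groove have about 1.6 mm of play
- collar_shaft_top (a point): centre of the top end face of the collared shaft, 180 mm from its foot
- plain_shaft: other shaft in the stand: plain chrome steel rod, 14 mm thick, 120 mm long, upright. Origin at its foot
- stepped_shaft: other shaft in the stand: chrome steel, 14 mm thick up to 80 mm, then 10 mm thick up to its top at 125 mm, upright. Origin at its foot
- idler_gear: bystander: white acetal gear, 60 mm across, 18 mm thick, lying flat between the stand and the fixture; origin under its centre
- bushing: bystander: bronze flanged bushing, flange 38 mm across, 30 mm high, standing on its flange near the robot; origin under its centre
- spacer: bystander: pale green nylon ring, 42 mm across, 10 mm thick, near the fence; origin under its centre
- bearing: bystander: ball bearing, 47 mm across, 14 mm thick, near the fence; origin under its centre
- wrench: bystander: steel wrench, 170 mm long, lying near the fence; origin under its middle
There are look-alikes about, which are no part of the job. What is shaped like the collar_shaft but orange or red is not meant.

How it is judged:
On the way, in this order (a step that is already met when the one before it is completed fails the run):
1. the clamp is shut on the gear while the collared shaft still stands in its stand (value of joint clamp_handle below 0.12 rad and height (world z) of collar_shaft_foot below 0.03 m), for 0.2 s.
2. the collared shaft is drawn clear of the stand and held by the gripper, the clamp still shut (height (world z) of collar_shaft_foot above 0.06 m and contact force between collar_shaft and shaft_stand below 0.05 N and contact force between collar_shaft and the fingers above 1 N and value of joint clamp_handle below 0.12 rad), for 0.1 s.
At the end, for the whole second after the job is handed in: Gripper holds the collared shaft still, off stand, nest and gear: axis within 0.17 rad of the bore's, foot within 12 mm of the bore axis each way and 8-80 mm before the gear's front face; handle within 0.12 rad of shut; gear in its nest; other shafts upright (0.2 rad), moved under 20 mm (angle between the z axis of collar_shaft and the y axis of fixture, either way round below 0.17 rad and x of collar_shaft_foot in the frame of bore_mouth between -0.012 and 0.012 m and z of collar_shaft_foot in the frame of bore_mouth between -0.012 and 0.012 m and y of collar_shaft_foot in the frame of bore_mouth between -0.08 and -0.008 m and y of collar_shaft_top in the frame of bore_mouth below -0.15 m and contact force between collar_shaft and the fingers above 1 N and contact force between collar_shaft and shaft_stand below 0.05 N and contact force between collar_shaft and fixture below 0.05 N and contact force between collar_shaft and spur_gear below 0.05 N and linear speed of collar_shaft below 0.02 m/s and value of joint clamp_handle below 0.12 rad and contact force between spur_gear and fixture above 1 N and distance between spur_gear and bore_mouth below 0.016 m and distance of each of plain_shaft, stepped_shaft from where it was at the start of the episode below 0.02 m and angle between each of plain_shaft, stepped_shaft's own z axis and vertical below 0.2 rad); the arm keeps its last pose, push and grip.
It fails at once if a bystander part (idler gear, bushing, spacer, bearing or wrench) is moved more than 30 mm (distance of any of idler_gear, bushing, spacer, bearing, wrench from where it was at the start of the episode above 0.03 m).
It fails at once if one of the other two shafts is drawn or knocked out of the stand (distance of any of plain_shaft, stepped_shaft from where it was at the start of the episode above 0.03 m).
It also fails if it takes over 58 s, if anything falls off the work surface, if the arm or the gripper's body presses on something with over 40 N, if the wrist force passes 120 N, or if a joint passes its speed limit or range.

### The arm

A 6-joint arm with a two-finger parallel gripper is mounted at the origin on the work surface. World frame = base frame: x ahead of the robot, y to its left, z up, the work surface at z = 0. Lengths are in m, angles in rad, forces in N, time in s.
With the tool pointing down it reaches from about 0.35 to 0.925 m from the base axis. Payload 6.4 kg.
Tool frame: the origin (TCP) lies between the finger pads; the fingertips stand manip.tcp_to_tips ahead of it and the grasp point (between the pads) lies 5 mm behind it (manip.tcp_to_tips is the distance from the TCP to the fingertips, in m); z points along the fingers, y is the direction in which the jaws open and shut (so a half turn about z gives the same grasp; the last joint's range is limited). The gripper opens to 94 mm and grips with 3 to 60 N. Pads are 16 mm wide; open, the fingers measure 119 mm over their backs; the gripper's body (75 mm by 177 mm) begins 78 mm behind the grasp point.
Start: joints at [0.972, 0.245, 1.558, -0, 1.339, -0.174], TCP at [0.268, 0.592, 0.219] pointing down, gripper open.
Joint ranges: [-3.13, 3.13], [-1.02, 2.26], [0.13, 2.54], [-0.95, 4.09], [0.21, 2.88], [-2.74, 2.74]. Speed limits (rad/s): [2.57, 2.57, 3.14, 3.14, 3.14, 3.14].

### API

Orientations are given as a rotation vector (axis times angle).
In Python, from plant import manip gives the robot as it stands.
- The arm moves only by the tool carry_out, never from a script. Its arguments are lists of equal length, an entry for each row: "delta_pos": the shift along the tool's x, y, z in mm, a list of three; "twist": the turn, a rotation vector about the tool's x, y, z in degrees, a list of three. In form: {"delta_pos": [[x, y, z], ...], "twist": [[rx, ry, rz], ...]}. A call has exactly 10 rows; each row is the pose to reach, as a shift and turn from the pose measured when the call began, along the tool's axes at that moment; what a row does not reach only later rows make up. A row lasts 1/10 s, in which the tool goes at most 50 mm and 8.59 degrees, less where a joint would pass 70% of its speed; a pose out of reach is approached as far as the arm can. A call with a gripper value outside its range is refused whole. "fingers" is the finger opening in mm, from 0 to 94, set as the call begins (left out, the last holds). The fingers move at their own pace and stop on an object; "squeeze" is the grip in N (left out, the last holds). Time passes only in rows, so rows that repeat a pose let the fingers close, or fill a call up. It gives the time, the measured TCP pose, the force and the opening at its end, in the units of the state.
- manip.state(): the state, without advancing time (a new reading comes with each control period).
- manip.get_image(name): name is "scene" or "top" or "wrist"; returns (picture, depth): 400x640x3 uint8, blue, green, red; 400x640 float32, m along the optical axis (not along the pixel's ray), 0 where there is no reading.
- manip.camera_model(name): a dict with "camera_matrix" (3x3 intrinsics, pixels), "rvec" (rotation vector, rad) and "tvec" (3), from world to camera coordinates, as OpenCV has them; the wrist camera has in their place "tool_from_camera" (4x4, takes a point from camera to tool coordinates, whose origin is the TCP and whose axes are the flange's). Camera axes: x right, y down, z forward; pixel columns grow to the right and rows downward; lengths in m; the calibration is good to about 2 mm. A picture is of the moment at which its call begins: read the wrist's pose just before it. camera_model takes no time and is no camera call.
- manip.finish_job(): hands the job in, once; it reports no verdict.
The state is a dict: "t": time; "q": joint angles; "joint_vel": joint speeds; "joint_torque": joint torques, N m; "ee_pos": TCP position; "eef_rot": TCP orientation; "wrist_force": force on the tool from outside, world axes, zero at the start; "ft_torque": the same for the moment, N m; "gripper_width": finger opening in m.
Only numpy, scipy, OpenCV 4.12 (cv2) and the standard library are available. Lean on these libraries where they do the work, as an engineer would, in place of code of your own. Each camera call takes 0.05 s, during which the arm holds its last target.

## Working session

There is one attempt and no reset: what is moved stays moved. The work goes in short steps, Python scripts to look and compute and a tool call to move; the robot and the scene stay as the last step left them, time stands still between calls to the robot, and variables do not carry over. Pictures are saved under pics/ and viewed, and the job is handed in when it is done.

Besides the shell and the picture viewer there is one more tool, called after ">>>" as a command line: name --argument value ..., lists and objects as JSON in quotes. carry_out: Moves the arm, as the interface text tells. Its arguments: {"type":"object","properties":{"delta_pos":{"type":"array","items":{"type":"array","items":{"type":"number"}}},"twist":{"type":"array","items":{"type":"array","items":{"type":"number"}}},"fingers":{"type":"number"},"squeeze":{"type":"number"}},"required":["delta_pos","twist"]}

```bash
ls; mkdir -p pics; cat > h.py <<'E'
import numpy as np, cv2
from plant import manip
from scipy.spatial.transform import Rotation as R
E
python3 - <<'E'
from h import *
s=manip.state(); print({k:np.round(v,3) for k,v in s.items()}, manip.tcp_to_tips)
for n in ['scene','top']:
    im,d=manip.get_image(n); cv2.imwrite(f'pics/{n}0.png',im); np.save(f'{n}0.npy',d); m=manip.camera_model(n); print(n,m)
print(manip.camera_model('wrist'))
E
```

```text
pics
{'t': np.float64(0.0), 'q': array([ 0.972,  0.246,  1.559, -0.   ,  1.339, -0.174]), 'joint_vel': array([ 0.001,  0.   ,  0.   , -0.001, -0.   , -0.001]), 'joint_torque': array([ 1.0000e-03, -4.1581e+01, -3.1462e+01,  6.9000e-02,  3.3000e-02,
       -0.0000e+00]), 'ee_pos': array([0.268, 0.592, 0.218]), 'eef_rot': array([-6.62e-01, -3.07e+00,  3.00e-03]), 'wrist_force': array([-0.122,  0.173, -0.622]), 'ft_torque': array([-0.004, -0.025, -0.057]), 'gripper_width': np.float64(0.094)} 0.014
scene {'camera_matrix': array([[371.72637749,   0.        , 323.70017885],
       [  0.        , 371.72637749, 193.38005652],
       [  0.        ,   0.        ,   1.        ]]), 'rvec': array([ 2.20496829,  1.1440994 , -0.42300732]), 'tvec': array([-0.32217374, -0.29589897,  1.24344174])}
top {'camera_matrix': array([[377.10623234,   0.        , 314.56545991],
       [  0.        , 377.10623234, 197.40108524],
       [  0.        ,   0.        ,   1.        ]]), 'rvec': array([ 2.16062696, -2.09911379,  0.1616587 ]), 'tvec': array([-0.02894755,  0.59946356,  1.0937066 ])}
{'camera_matrix': array([[277.66296485,   0.        , 320.4376807 ],
       [  0.        , 277.66296485, 197.30726471],
       [  0.        ,   0.        ,   1.        ]]), 'tool_from_camera': array([[-1.06410068e-05, -9.62315383e-01, -2.71935846e-01,
         7.86268837e-02],
       [ 9.99999998e-01,  4.39192455e-06, -5.46725396e-05,
        -5.31684287e-04],
       [ 5.38065476e-05, -2.71935846e-01,  9.62315381e-01,
        -1.65266527e-01],
       [ 0.00000000e+00,  0.00000000e+00,  0.00000000e+00,
         1.00000000e+00]])}
```

View pics/scene0.png

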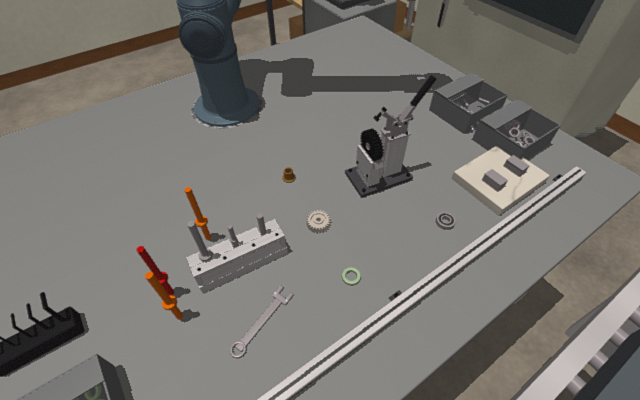

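View pics/top0.png

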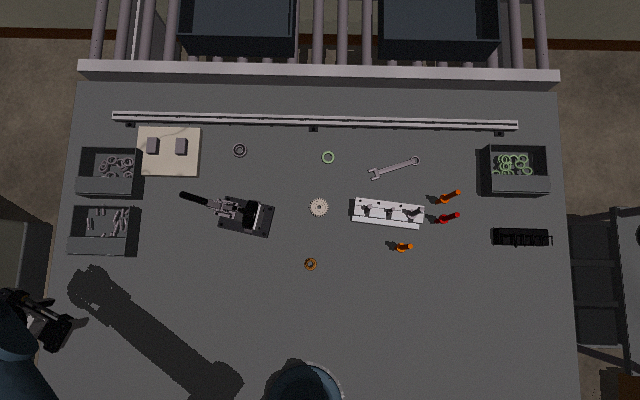

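```bash
cat >> h.py <<'E'
def pts(name,d):
    m=manip.camera_model(name); K=m['camera_matrix']
    v,u=np.mgrid[:d.shape[0],:d.shape[1]]
    pc=np.stack([(u-K[0,2])/K[0,0]*d,(v-K[1,2])/K[1,1]*d,d],-1)
    if 'rvec' in m:
        Rm=cv2.Rodrigues(m['rvec'])[0]; return (pc-m['tvec'].ravel())@Rm
    T=m['tool_from_camera']; s=manip.state(); return (pc@T[:3,:3].T+T[:3,3])@R.from_rotvec(s['eef_rot']).as_matrix().T+s['ee_pos']
def ray(name,uv):
    m=manip.camera_model(name); K=m['camera_matrix']; Rm=cv2.Rodrigues(m['rvec'])[0]
    return -Rm.T@m['tvec'].ravel(), Rm.T@np.array([(uv[0]-K[0,2])/K[0,0],(uv[1]-K[1,2])/K[1,1],1])
def onz(name,uv,z):
    o,r=ray(name,uv); return o+r*(z-o[2])/r[2]
def proj(name,p):
    m=manip.camera_model(name)
    return cv2.projectPoints(np.atleast_2d(np.float64(p)),m['rvec'],m['tvec'],m['camera_matrix'],None)[0][:,0]
E
python3 - <<'E'
from h import *
t=cv2.imread('pics/top0.png'); s=cv2.imread('pics/scene0.png')
a=cv2.resize(t[170:260,170:300],None,fx=6,fy=6,interpolation=cv2.INTER_CUBIC)
b=cv2.resize(t[180:260,340:470],None,fx=6,fy=6,interpolation=cv2.INTER_CUBIC)
cv2.imwrite('pics/ta.png',a);cv2.imwrite('pics/tb.png',b)
cv2.imwrite('pics/sa.png',cv2.resize(s[70:200,335:465],None,fx=4.5,fy=4.5,interpolation=cv2.INTER_CUBIC))
cv2.imwrite('pics/sb.png',cv2.resize(s[180:320,130:300],None,fx=4,fy=4,interpolation=cv2.INTER_CUBIC))
P=pts('top',np.load('top0.npy'));print(np.round(P[300,150],3),np.round(P[207,319],3))
P=pts('scene',np.load('scene0.npy'));print(np.round(P[300,200],3),np.round(P[220,318],3))
E
```

```text
[ 0.278  0.482 -0.004] [ 0.578 -0.026 -0.001]
[ 0.596 -0.35  -0.001] [ 0.569 -0.023  0.003]
```

View pics/ta.png

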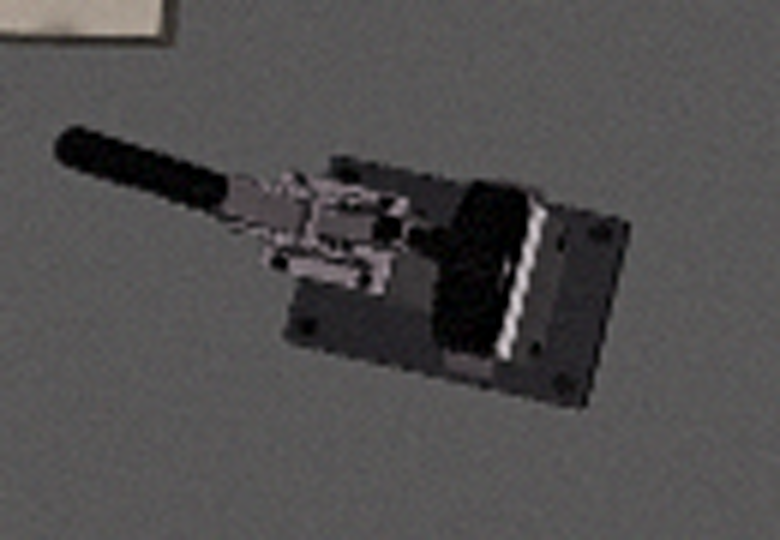

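View pics/tb.png

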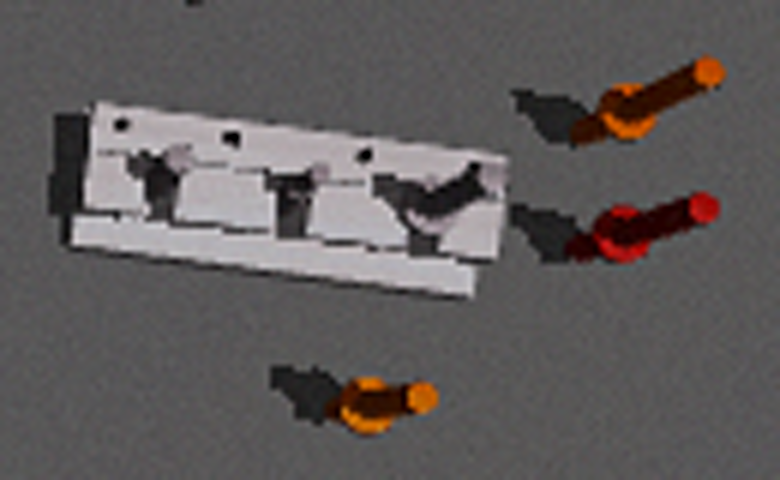

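View pics/sa.png

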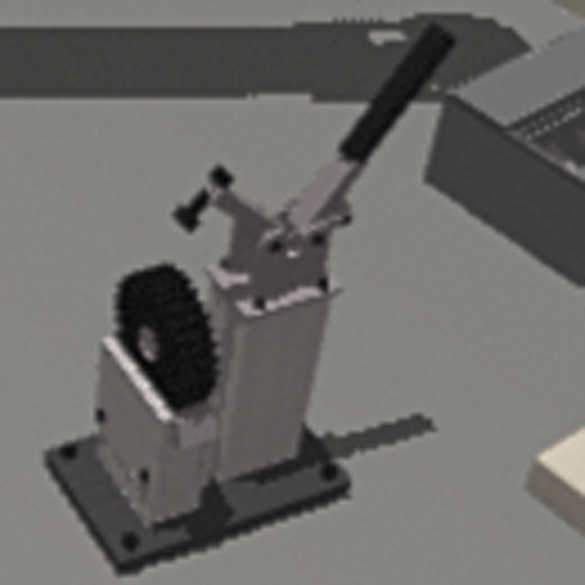

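View pics/sb.png

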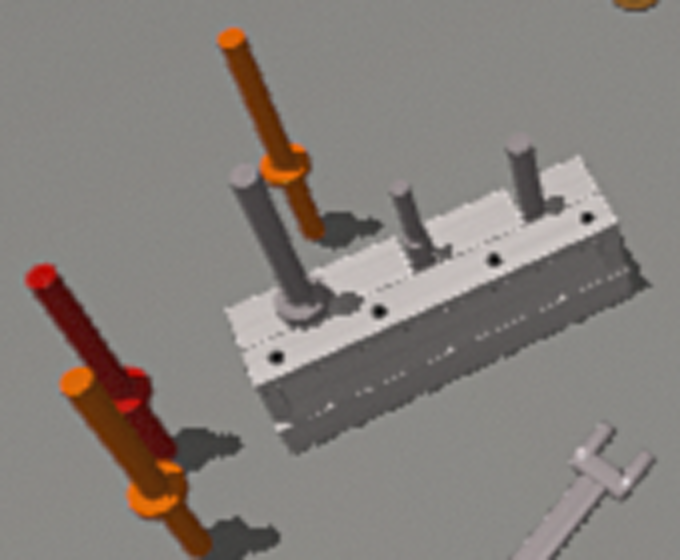

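```bash
python3 - <<'E'
from h import *
t=cv2.imread('pics/top0.png'); d=np.load('top0.npy'); P=pts('top',d)
# base plate corners from crop
c=np.array([[628,218],[585,405],[285,338],[332,157]])/6.+[170-.4,170-.4]
z=.012
C=np.array([onz('top',p,z) for p in c]); print('corners',np.round(C,3))
print('edges',[round(np.linalg.norm(C[i]-C[(i+1)%4]),3) for i in range(4)])
# depth heights around
for u,v in [(228+40,215),(232,232),(262,232)]: print((u,v),np.round(P[v,u],3))
g=t.max(2)
roi=np.zeros(g.shape,bool); roi[195:235,238:262]=1
m=(P[...,2]>.14)&(P[...,2]<.18)&roi&(g<45)
print('gear px',m.sum(), np.round(P[m].mean(0),3),np.round(P[m].min(0),3),np.round(P[m].max(0),3))
# handle: black, z>.2
roi[:]=0; roi[180:212,175:215]=1
m=(P[...,2]>.15)&roi&(g<45)
Q=P[m]; print('handle',m.sum(),np.round(Q[np.argsort(Q[:,2])][::12],3))
# shafts
S=cv2.imread('pics/scene0.png'); Ps=pts('scene',np.load('scene0.npy'))
gs=S.max(2); roi=np.zeros(g.shape,bool); roi[70:130,400:445]=1
m=(gs<60)&roi&(Ps[...,2]>.18); Q=Ps[m]; print('handle s',m.sum(),np.round(Q[np.argsort(Q[:,2])][::25],3))
roi[:]=0; roi[120:170,355:390]=1
m=(gs<60)&roi&(Ps[...,2]>.09); Q=Ps[m]; print('gear s',m.sum(),np.round(Q.mean(0),3),np.round(Q.min(0),3),np.round(Q.max(0),3))
# bore bright in gear crop (148,340)
print('bore',onz('scene',(335+148/4.5-.4,70+342/4.5-.4),.13),Ps[145,367])
for n,(x,y) in {'top':(245,175),'stepped':(401,188),'plain':(519,145)}.items():
    uv=(130+x/4-.4,180+y/4-.4); zz={'top':.192,'stepped':.137,'plain':.132}[n]
    print(n,uv,np.round(onz('scene',uv,zz),4),np.round(Ps[int(uv[1]+.5),int(uv[0]+.5)],3))
for nm,(x,y) in {'coltop':(490,178),'stepped':(318,168),'plain':(180,155)}.items():
    uv=(340+x/6-.4,180+y/6-.4); zz={'coltop':.192,'stepped':.137,'plain':.132}[nm]
    print('top',nm,np.round(uv,1),np.round(onz('top',uv,zz),4),np.round(P[int(uv[1]+.5),int(uv[0]+.5)],3))
# stand plate corners
for x,y in [(97,101),(508,156),(498,260),(88,210)]:
    print('standcorner',np.round(onz('top',(340+x/6-.4,180+y/6-.4),.072),4))
E
```

```text
corners [[0.576 0.114 0.012]
 [0.478 0.131 0.012]
 [0.508 0.288 0.012]
 [0.604 0.27  0.012]]
edges [np.float64(0.099), np.float64(0.16), np.float64(0.097), np.float64(0.159)]
(268, 215) [0.547 0.132 0.012]
(232, 232) [ 0.492  0.245 -0.004]
(262, 232) [0.493 0.148 0.014]
gear px 246 [0.532 0.166 0.158] [0.494 0.149 0.141] [0.572 0.184 0.175]
handle 198 [[0.546 0.269 0.187]
 [0.559 0.263 0.228]
 [0.55  0.263 0.233]
 [0.547 0.269 0.238]
 [0.561 0.272 0.241]
 [0.555 0.273 0.246]
 [0.562 0.279 0.251]
 [0.551 0.277 0.255]
 [0.558 0.283 0.26 ]
 [0.56  0.285 0.264]
 [0.566 0.294 0.268]
 [0.553 0.294 0.272]
 [0.555 0.295 0.277]
 [0.561 0.314 0.28 ]
 [0.563 0.303 0.283]
 [0.565 0.3   0.285]
 [0.56  0.303 0.288]]
handle s 253 [[0.562 0.235 0.182]
 [0.554 0.258 0.228]
 [0.554 0.265 0.236]
 [0.561 0.273 0.243]
 [0.551 0.275 0.25 ]
 [0.564 0.282 0.257]
 [0.563 0.285 0.263]
 [0.551 0.288 0.269]
 [0.558 0.289 0.275]
 [0.565 0.296 0.281]
 [0.555 0.302 0.286]]
gear s 495 [0.543 0.156 0.145] [ 0.493 -0.328  0.091] [1.029 0.212 0.755]
bore [0.52947921 0.15442559 0.13      ] [0.52306884 0.15869326 0.12500759]
top (190.85, 223.35) [ 0.5545 -0.2981  0.192 ] [ 0.554 -0.298  0.192]
stepped (229.85, 226.6) [ 0.5615 -0.2335  0.137 ] [ 0.562 -0.233  0.136]
plain (259.35, 215.85) [ 0.5683 -0.1701  0.132 ] [ 0.568 -0.171  0.132]
top coltop [421.3 209.3] [ 0.5527 -0.2948  0.192 ] [ 0.553 -0.294  0.193]
top stepped [392.6 207.6] [ 0.5629 -0.2304  0.137 ] [ 0.562 -0.232  0.136]
top plain [369.6 205.4] [ 0.5679 -0.1673  0.132 ] [ 0.569 -0.168  0.133]
standcorner [ 0.6026 -0.1341  0.072 ]
standcorner [ 0.5808 -0.3362  0.072 ]
standcorner [ 0.5294 -0.3304  0.072 ]
standcorner [ 0.5483 -0.1303  0.072 ]
```

```bash
cat >> h.py <<'E'
yaw=np.radians(-10.4); XF=np.array([np.cos(yaw),np.sin(yaw),0]); YF=np.array([-np.sin(yaw),np.cos(yaw),0]); OF=np.array([.5415,.2008,0])-.035*YF
def F(x,y,z): return OF+x*XF+y*YF+np.array([0,0,z])
def tofix(p): p=np.asarray(p)-OF; return np.array([p@XF,p@YF,p[2]])
E
python3 - <<'E'
from h import *
S=cv2.imread('pics/scene0.png')
g=S.max(2); m=np.zeros_like(g); m[70:112,405:445]=(g[70:112,405:445]<70)*255
n,l,st,c=cv2.connectedComponentsWithStats(m); i=1+np.argmax(st[1:,4]); print(st[i])
ys,xs=np.nonzero(l==i); (vx,vy,x0,y0)=cv2.fitLine(np.stack([xs,ys],1).astype(np.float32),cv2.DIST_L2,0,.01,.01).ravel()
t=(xs-x0)*vx+(ys-y0)*vy
for tt in (t.min(),0,t.max()):
    o,r=ray('scene',(x0+tt*vx,y0+tt*vy)); p=o+r*((OF-o)@XF)/(r@XF); f=tofix(p); print(np.round(f,4), 'r',np.hypot(f[1]-.079,f[2]-.184),'th',np.arctan2(f[2]-.184,f[1]-.079))
print('bore mouth',F(0,-.011,.13),'pivot',F(0,.079,.184))
print('orange', onz('top',(340+423/6-.4,180+398/6-.4),.18), 'red',onz('top',(340+705/6-.4,180+208/6-.4),.18),onz('top',(340+709/6-.4,180+72/6-.4),.18))
s=manip.state(); print(np.round(R.from_rotvec(s['eef_rot']).as_matrix(),3))
E
```

```text
[405  73  40  39 961]
[-0.    0.06  0.31] r 0.12742559423988808 th 1.720337544357559
[0.     0.1291 0.2537] r 0.08581940256190103 th 0.9477705471745634
[0.     0.2126 0.1856] r 0.133607851077205 th 0.011933611854438381
bore mouth [0.53319612 0.15555571 0.13      ] pivot [0.54944284 0.24407714 0.184     ]
orange [ 0.45677105 -0.26729771  0.18      ] red [ 0.54373499 -0.39240261  0.18      ] [ 0.604882   -0.39612005  0.18      ]
[[-0.911  0.412 -0.001]
 [ 0.412  0.911 -0.001]
 [ 0.    -0.002 -1.   ]]
```

```bash
python3 - <<'E'
from h import *
S=cv2.imread('pics/scene0.png')
g=S.max(2)
for th in (35,45,55):
    m=np.zeros_like(g); m[70:112,405:445]=(g[70:112,405:445]<th)*255
    n,l,st,c=cv2.connectedComponentsWithStats(m); i=1+np.argmax(st[1:,4]); print(th,st[i])
    ys,xs=np.nonzero(l==i); (vx,vy,x0,y0)=cv2.fitLine(np.stack([xs,ys],1).astype(np.float32),cv2.DIST_L2,0,.01,.01).ravel()
    t=(xs-x0)*vx+(ys-y0)*vy
    for tt in (t.min(),0,t.max()):
        o,r=ray('scene',(x0+tt*vx,y0+tt*vy)); p=o+r*((OF-o)@XF)/(r@XF); f=tofix(p); print(np.round(f,4), 'r',np.hypot(f[1]-.079,f[2]-.184),'th',np.arctan2(f[2]-.184,f[1]-.079))
E
```

```text
35 [411  76  25  30 198]
[0.     0.0974 0.2215] r 0.041792408093814765 th 1.11578651236269
[0.     0.1198 0.2545] r 0.08144847052519619 th 1.0457134513413795
[-0.      0.1399  0.284 ] r 0.11706221846533783 th 1.0233395675174173
45 [411  75  25  31 222]
[0.     0.0974 0.2215] r 0.04178274692086026 th 1.1150701210974951
[-0.      0.1204  0.2552] r 0.08242079424574404 th 1.0440239490618717
[0.     0.1402 0.2842] r 0.117463083623512 th 1.022322104489375
55 [411  75  26  31 251]
[0.     0.0962 0.2202] r 0.04005396522419059 th 1.1273876641876401
[0.     0.1204 0.2558] r 0.08288784904922135 th 1.0475693723042245
[-0.      0.1406  0.2855] r 0.11876916642149299 th 1.0251281135412185
```

```bash
cat >> h.py <<'E'
def Rt(yd,zd):
    z=np.array(zd)/np.linalg.norm(zd); y=np.array(yd)-z*(np.array(yd)@z); y/=np.linalg.norm(y)
    return np.stack([np.cross(y,z),y,z],1)
def go(p,Rg):
    s=manip.state(); R0=R.from_rotvec(s['eef_rot']).as_matrix()
    print('dpos mm',np.round(R0.T@(np.array(p)-s['ee_pos'])*1e3,1),'twist deg',np.round(R.from_matrix(R0.T@Rg).as_rotvec(degrees=True),1))
def hang(th,r=.095): return F(0,.079+r*np.cos(th),.184+r*np.sin(th))
E
python3 - <<'E'
from h import *
Rg=Rt(XF,[0,0,-1]); p=hang(1.03); print(p)
go(p+[0,0,.095],Rg)
E
```

```text
[0.55827163 0.29218145 0.2654434 ]
dpos mm [-388.3 -153.4 -141.8] twist deg [-0.1  0.  76.1]
```

>>> carry_out --delta_pos '[[-20,-5,-40],[-60,-20,-80],[-110,-40,-110],[-160,-60,-130],[-205,-80,-142],[-250,-98,-142],[-295,-115,-142],[-335,-132,-142],[-370,-146,-142],[-388,-153,-142]]' --twist '[[0,0,8],[0,0,16],[0,0,24],[0,0,32],[0,0,40],[0,0,48],[0,0,56],[0,0,64],[0,0,72],[0,0,76]]' --fingers 60

```text
t: 1.1
ee_pos: [0.5602, 0.2895, 0.3598]
eef_rot: [2.42, 2.003, -0.004]
wrist_force: [-0.6, 0.5, -0.2]
gripper_width: 0.0601
```

```bash
python3 - <<'E'
from h import *
s=manip.state();print(np.round(s['q'],3))
im,d=manip.get_image('wrist'); cv2.imwrite('pics/w1.png',im); np.save('w1.npy',d)
go(hang(1.03)+[0,0,-.005],Rt(XF,[0,0,-1]))
E
```

```text
[ 0.298  0.125  1.443 -0.002  1.577  0.486]
dpos mm [ 3.9 -4.  99. ] twist deg [-0.   0.2 -0.6]
```

View pics/w1.png

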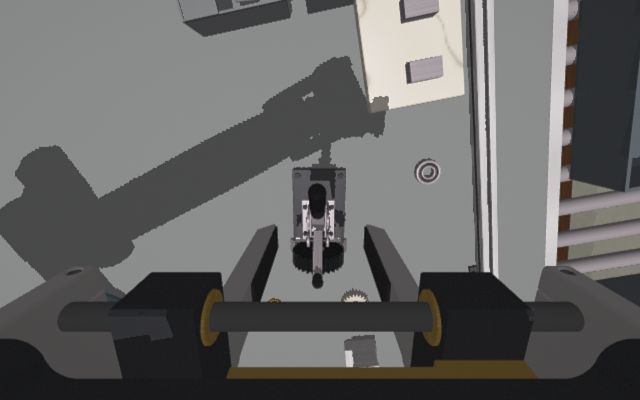

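>>> carry_out --delta_pos '[[2,-2,12],[3,-4,25],[4,-4,40],[4,-4,55],[4,-4,70],[4,-4,85],[4,-4,95],[4,-4,99],[4,-4,99],[4,-4,99]]' --twist '[[0,0,0],[0,0,0],[0,0,0],[0,0,0],[0,0,0],[0,0,0],[0,0,0],[0,0,0],[0,0,0],[0,0,0]]'

```text
t: 2.15
ee_pos: [0.5587, 0.2924, 0.2612]
eef_rot: [2.422, 1.998, -0.003]
wrist_force: [0.2, -0.4, 0.3]
gripper_width: 0.06
```

```bash
python3 - <<'E'
from h import *
s=manip.state();print(np.round(s['q'],3))
im,d=manip.get_image('wrist'); cv2.imwrite('pics/w2.png',im)
im,d=manip.get_image('scene'); cv2.imwrite('pics/s2.png',cv2.resize(im[50:200,330:480],None,fx=4,fy=4))
E
```

```text
[ 0.304  0.17   1.568 -0.003  1.404  0.496]
```

View pics/w2.png

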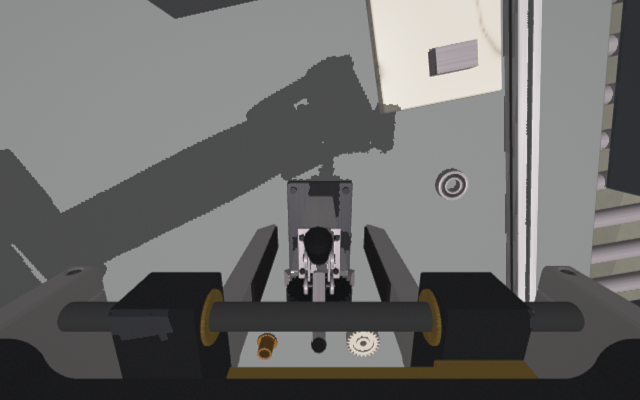

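View pics/s2.png

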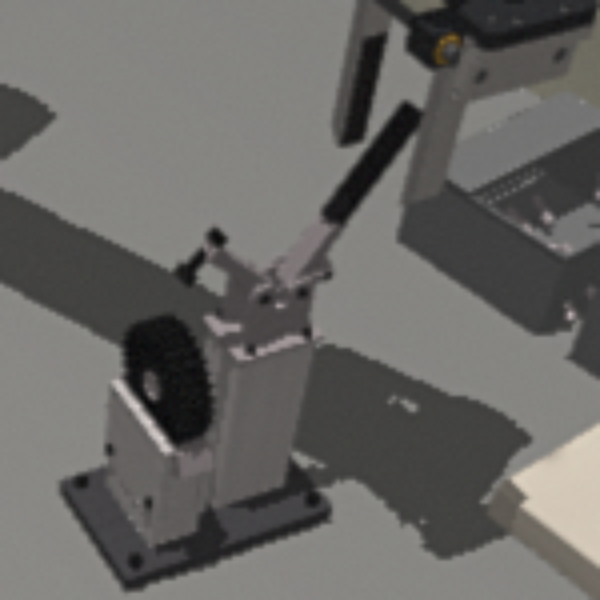

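>>> carry_out --delta_pos '[[0,0,0],[0,0,0],[0,0,0],[0,0,0],[0,0,0],[3,0,2],[6,0,4],[14,0,10],[21,0,17],[27,0,24]]' --twist '[[0,0,0],[0,0,0],[0,0,0],[0,0,0],[0,0,0],[0,0,0],[0,0,0],[0,0,0],[0,0,0],[0,0,0]]' --fingers 0 --squeeze 25

```text
t: 3.25
ee_pos: [0.5627, 0.32, 0.2383]
eef_rot: [2.423, 2.0, -0.005]
wrist_force: [-7.6, 1.9, 6.0]
gripper_width: 0.0161
```

```bash
cat > arc.py <<'E'
from h import *
s=manip.state(); print(s['wrist_force'],s['gripper_width'])
f=tofix(s['ee_pos']+[0,0,.005]); a=np.arctan2(f[2]-.184,f[1]-.079); print('fix',f,'th',a,'r',np.hypot(f[2]-.184,f[1]-.079))
for th in [.55,.45,.35,.25,.15,.08,.03,0,-.03,-.06]:
    go(hang(th)+[0,0,-.005],Rt(XF,[0,0,-1]))
E
python3 arc.py
```

```text
[-7.55042906  1.92974725  5.99477419] 0.016132086679324465
fix [-0.00070026  0.15601935  0.24328873] th 0.6560468880839343 r 0.09719636850824712
dpos mm [4.  0.7 9.6] twist deg [-0.1  0.1 -0.5]
dpos mm [ 8.6  0.7 17.9] twist deg [-0.1  0.1 -0.5]
dpos mm [12.3  0.6 26.7] twist deg [-0.1  0.1 -0.5]
dpos mm [15.1  0.6 35.7] twist deg [-0.1  0.1 -0.5]
dpos mm [17.   0.6 45. ] twist deg [-0.1  0.1 -0.5]
dpos mm [17.8  0.6 51.7] twist deg [-0.1  0.1 -0.5]
dpos mm [18.1  0.7 56.4] twist deg [-0.1  0.1 -0.5]
dpos mm [18.1  0.7 59.2] twist deg [-0.1  0.1 -0.5]
dpos mm [18.1  0.7 62.1] twist deg [-0.1  0.1 -0.5]
dpos mm [18.   0.7 64.9] twist deg [-0.1  0.1 -0.5]
```

>>> carry_out --delta_pos '[[4,-0.5,9],[9,-1,18],[12,-1,27],[15,-1,36],[17,-1,45],[18,-1,52],[18,-1,56],[18,-1,59],[18,-1,61],[18,-1,62]]' --twist '[[0,0,0],[0,0,0],[0,0,0],[0,0,0],[0,0,0],[0,0,0],[0,0,0],[0,0,0],[0,0,0],[0,0,0]]'

```text
t: 4.25
ee_pos: [0.5664, 0.3395, 0.1782]
eef_rot: [-2.422, -2.0, -0.005]
wrist_force: [1.3, 5.3, 5.6]
gripper_width: 0.0158
```

```bash
python3 arc.py | head -2; python3 - <<'E'
from h import *
im,d=manip.get_image('scene'); cv2.imwrite('pics/s3.png',cv2.resize(im[50:200,330:480],None,fx=4,fy=4))
E
```

```text
[1.30057121 5.27717808 5.62159089] 0.01584000492703216
fix [-0.00057529  0.17595797  0.18317082] th -0.008551716203055624 r 0.09696151842385493
```

View pics/s3.png

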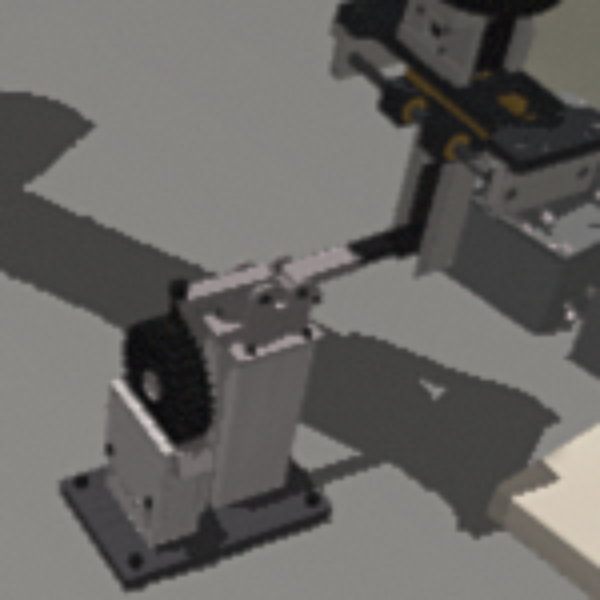

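>>> carry_out --delta_pos '[[0,0,1],[-1,0,2],[-1,0,3],[-1,0,4],[-1,0,5],[-1,0,6],[-1,0,6],[-1,0,6],[-1,0,6],[-1,0,6]]' --twist '[[0,0,0],[0,0,0],[0,0,0],[0,0,0],[0,0,0],[0,0,0],[0,0,0],[0,0,0],[0,0,0],[0,0,0]]'

```text
t: 5.3
ee_pos: [0.5666, 0.3397, 0.1758]
eef_rot: [-2.422, -2.0, -0.009]
wrist_force: [-5.6, 1.0, 15.5]
gripper_width: 0.0163
```

```bash
python3 arc.py | head -2
```

```text
[-5.6292967   0.9788106  15.54332713] 0.01628146391668613
fix [-0.00039789  0.17613306  0.18081036] th -0.03282600930797692 r 0.09718541371318201
```

>>> carry_out --delta_pos '[[0,0,0],[0,0,0],[0,0,0],[0,0,0],[0,0,-10],[0,0,-30],[0,0,-55],[0,0,-85],[0,0,-115],[0,0,-140]]' --twist '[[0,0,0],[0,0,0],[0,0,0],[0,0,0],[0,0,0],[0,0,0],[0,0,0],[0,0,0],[0,0,0],[0,0,0]]' --fingers 50

```text
t: 6.3
ee_pos: [0.5663, 0.3392, 0.3184]
eef_rot: [2.422, 2.001, 0.012]
wrist_force: [0.6, -0.2, 0.3]
gripper_width: 0.0504
```

```bash
python3 - <<'E'
from h import *
im,d=manip.get_image('scene'); cv2.imwrite('pics/s4.png',cv2.resize(im[50:200,330:480],None,fx=4,fy=4)); np.save('s4.npy',d);cv2.imwrite('s4f.png',im)
im,d=manip.get_image('wrist'); cv2.imwrite('pics/w4.png',im); np.save('w4.npy',d)
print(manip.state()['q'])
E
```

```text
[0.36731456 0.20117178 1.42479348 0.0023453  1.50158385 0.55718511]
```

View pics/s4.png

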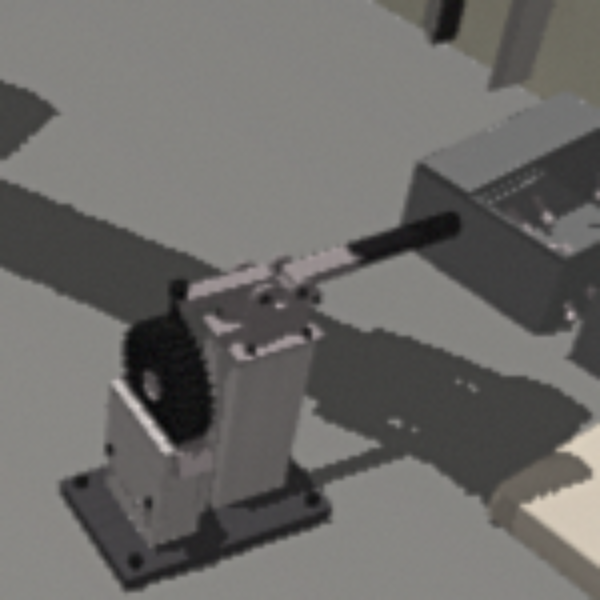

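View pics/w4.png

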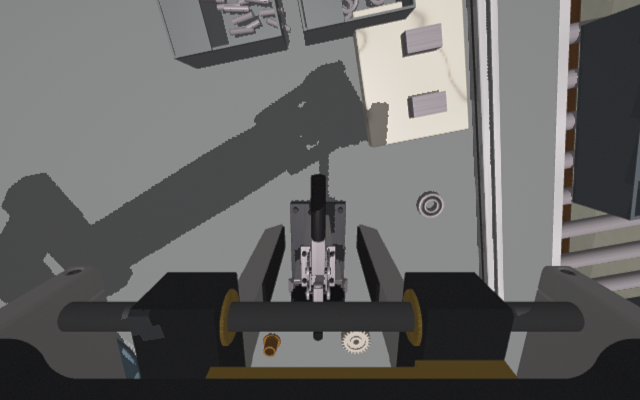

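```bash
python3 - <<'E'
from h import *
S=cv2.imread('s4f.png'); g=S.max(2)
m=np.zeros_like(g); m[95:120,415:450]=(g[95:120,415:450]<45)*255
n,l,st,c=cv2.connectedComponentsWithStats(m); i=1+np.argmax(st[1:,4]); print(st[i])
ys,xs=np.nonzero(l==i); (vx,vy,x0,y0)=cv2.fitLine(np.stack([xs,ys],1).astype(np.float32),cv2.DIST_L2,0,.01,.01).ravel()
t=(xs-x0)*vx+(ys-y0)*vy; fs=[]
for tt in (t.min(),0,t.max()):
    o,r=ray('scene',(x0+tt*vx,y0+tt*vy)); p=o+r*((OF-o)@XF)/(r@XF); f=tofix(p); fs.append(f); print(np.round(f,4), 'r',np.hypot(f[1]-.079,f[2]-.184),'th',np.arctan2(f[2]-.184,f[1]-.079))
print('slope',np.arctan2(fs[2][2]-fs[0][2],fs[2][1]-fs[0][1]))
# gear front face fit from scene depth
Ps=pts('scene',np.load('s4.npy')); P=(Ps-OF); L=np.stack([P@XF,P@YF,P[...,2]],-1)
m=(g<70)&(abs(L[...,0])<.045)&(L[...,2]>.085)&(L[...,2]<.18)&(abs(L[...,1])<.03)
Q=L[m]; print(m.sum()); 
for a in range(3): print(np.round(np.percentile(Q[:,a],[1,5,50,95,99]),4))
# stand: collar column
E
```

```text
[418 103  27  13 157]
[0.     0.1214 0.1887] r 0.0426135224439498 th 0.10945977856118805
[0.     0.1621 0.1885] r 0.08323594183176969 th 0.05468606605785448
[0.     0.1989 0.1885] r 0.12002459540758016 th 0.0371189186645329
slope -0.002590722814459354
495
[-0.0349 -0.03    0.0116  0.0354  0.0371]
[-0.0149 -0.0144 -0.0099  0.0052  0.0076]
[0.1007 0.1089 0.1434 0.1713 0.1775]
```

```bash
cat >> h.py <<'E'
SH=np.array([.5535,-.2965,0])
A=np.radians(55)
ZG=-np.cos(A)*YF+np.array([0,0,-np.sin(A)]); RG=Rt(XF,ZG)
ZE=np.sin(A)*YF+np.array([0,0,-np.cos(A)]); RE=Rt(XF,ZE)
def gr(z=.115,back=0): return SH+[0,0,z]+ZG*(.005-back)
E
python3 - <<'E'
from h import *
for b in (.18,.12,0): print(gr(back=b)); go(gr(back=b),RG)
E
```

```text
[ 0.57161977 -0.19777315  0.25835161]
dpos mm [-527.7  104.7   59.2] twist deg [  0.4 -35.5  -0.7]
[ 0.56540728 -0.23162236  0.20920249]
dpos mm [-562.6  104.4  108. ] twist deg [  0.4 -35.5  -0.7]
[ 0.55298229 -0.29932077  0.11090424]
dpos mm [-632.3  104.   205.6] twist deg [  0.4 -35.5  -0.7]
```

>>> carry_out --delta_pos '[[-30,6,-15],[-70,14,-20],[-115,23,-20],[-160,32,-20],[-205,41,-20],[-250,50,-15],[-295,59,-5],[-340,68,0],[-385,77,5],[-430,86,10]]' --twist '[[0,0,0],[0,0,0],[0,-3,0],[0,-8,0],[0,-12,0],[0,-17,0],[0,-22,0],[0,-27,0],[0,-31,-0.5],[0,-35.5,-0.7]]'

```text
t: 7.4
ee_pos: [0.5705, -0.1004, 0.3066]
eef_rot: [2.051, 1.712, -0.645]
wrist_force: [0.9, 0.4, -0.7]
gripper_width: 0.0502
```

```bash
python3 - <<'E'
from h import *
print(np.round(manip.state()['q'],3))
for b in (.18,.12,0): print(gr(back=b)); go(gr(back=b),RG)
E
```

```text
[-0.105  0.096  1.655 -0.616  1.461  0.167]
[ 0.57161977 -0.19777315  0.25835161]
dpos mm [-50.4  18.1  94.6] twist deg [0.3 0.1 0. ]
[ 0.56540728 -0.23162236  0.20920249]
dpos mm [-50.3  17.7 154.6] twist deg [0.3 0.1 0. ]
[ 0.55298229 -0.29932077  0.11090424]
dpos mm [-50.   17.  274.6] twist deg [0.3 0.1 0. ]
```

>>> carry_out --delta_pos '[[-12,4,15],[-30,10,35],[-45,16,60],[-50,18,85],[-50,18,110],[-50,18,130],[-50,18,150],[-50,18,165],[-50,18,172],[-50,18,174]]' --twist '[[0,0,0],[0,0,0],[0,0,0],[0,0,0],[0,0,0],[0,0,0],[0,0,0],[0,0,0],[0,0,0],[0,0,0]]'

```text
t: 8.4
ee_pos: [0.5632, -0.2426, 0.192]
eef_rot: [2.051, 1.713, -0.646]
wrist_force: [0.1, 0.6, 0.4]
gripper_width: 0.0497
```

```bash
python3 - <<'E'
from h import *
print(np.round(manip.state()['q'],3))
go(gr(),RG)
im,d=manip.get_image('wrist'); cv2.imwrite('pics/w5.png',im); np.save('w5.npy',d)
im,d=manip.get_image('scene'); cv2.imwrite('pics/s5.png',cv2.resize(im[130:330,90:350],None,fx=3,fy=3)); np.save('s5.npy',d)
E
```

```text
[-0.344  0.201  1.755 -0.666  1.161  0.101]
dpos mm [-0.5 -0.3 99.5] twist deg [0.3 0.1 0.1]
```

View pics/w5.png

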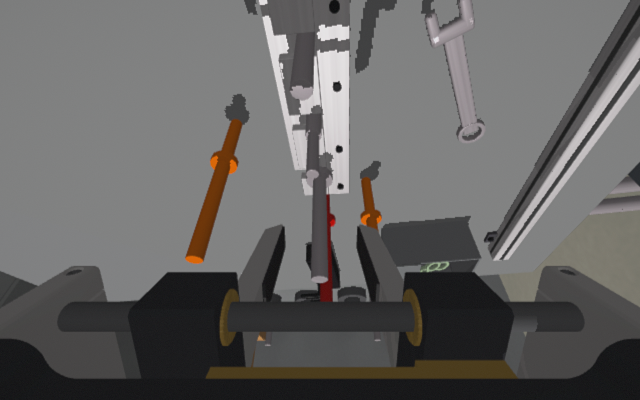

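View pics/s5.png

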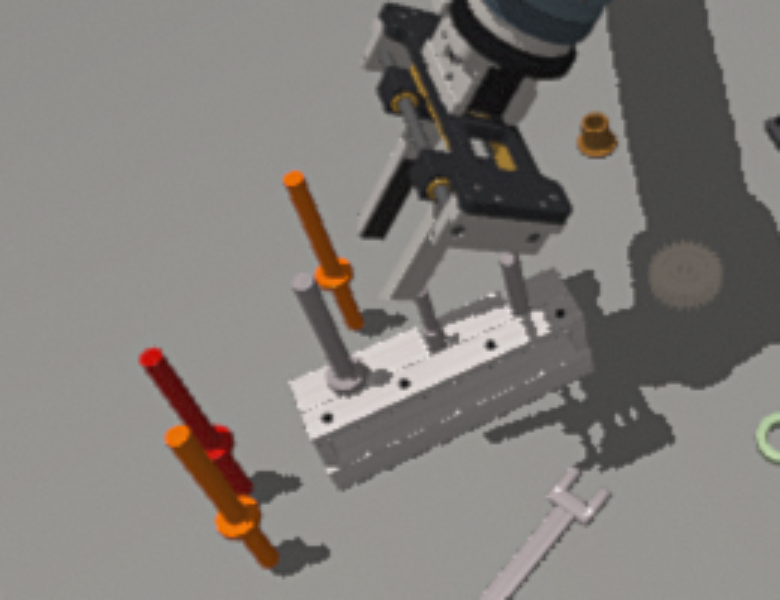

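```bash
python3 - <<'E'
from h import *
P=pts('wrist',np.load('w5.npy'))
im=cv2.imread('pics/w5.png')
for v in (200,220,240,260,276):
    row=P[v,305:335]; ok=(row[:,2]>.08)&(row[:,2]<.2)&(abs(row[:,1]+.2965)<.03)
    print(v,ok.sum(),np.round(row[ok].mean(0),4), np.flatnonzero(ok)[[0,-1]]+305)
    
E
```

```text
200 14 [ 0.555  -0.2923  0.1158] [313 326]
220 15 [ 0.5544 -0.2921  0.1393] [312 326]
240 15 [ 0.5544 -0.2918  0.1603] [312 326]
260 17 [ 0.5543 -0.2924  0.1789] [311 327]
276 17 [ 0.5543 -0.2922  0.1927] [311 327]
```

>>> carry_out --delta_pos '[[0,0,10],[0,0,25],[0,0,40],[0,0.5,55],[0,0.5,70],[0,0.5,83],[0,0.5,93],[0,0.5,99],[0,0.5,100],[0,0.5,100]]' --twist '[[0,0,0],[0,0,0],[0,0,0],[0,0,0],[0,0,0],[0,0,0],[0,0,0],[0,0,0],[0,0,0],[0,0,0]]'

```text
t: 9.5
ee_pos: [0.5549, -0.2993, 0.1118]
eef_rot: [2.05, 1.712, -0.644]
wrist_force: [0.2, -0.5, 0.8]
gripper_width: 0.0497
```

```bash
python3 - <<'E'
from h import *
print(np.round(manip.state()['q'],3))
go(gr(),RG)
im,d=manip.get_image('wrist'); cv2.imwrite('pics/w6.png',im); np.save('w6.npy',d)
im,d=manip.get_image('scene'); cv2.imwrite('pics/s6.png',cv2.resize(im[130:330,90:350],None,fx=3,fy=3)); np.save('s5.npy',d)
E
```

```text
[-0.439  0.316  1.782 -0.722  0.996  0.131]
dpos mm [ 0.2 -1.9  0.9] twist deg [0.4 0.1 0. ]
```

View pics/w6.png

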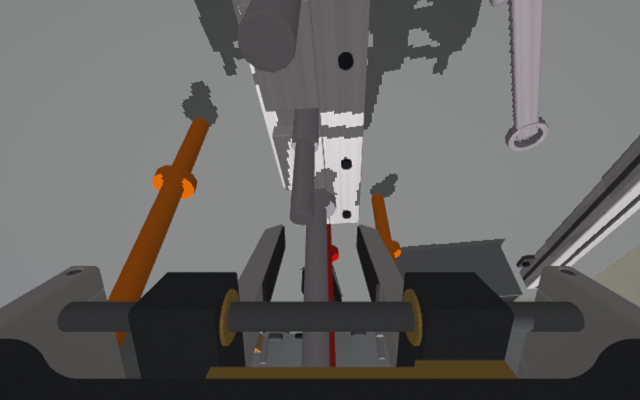

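View pics/s6.png

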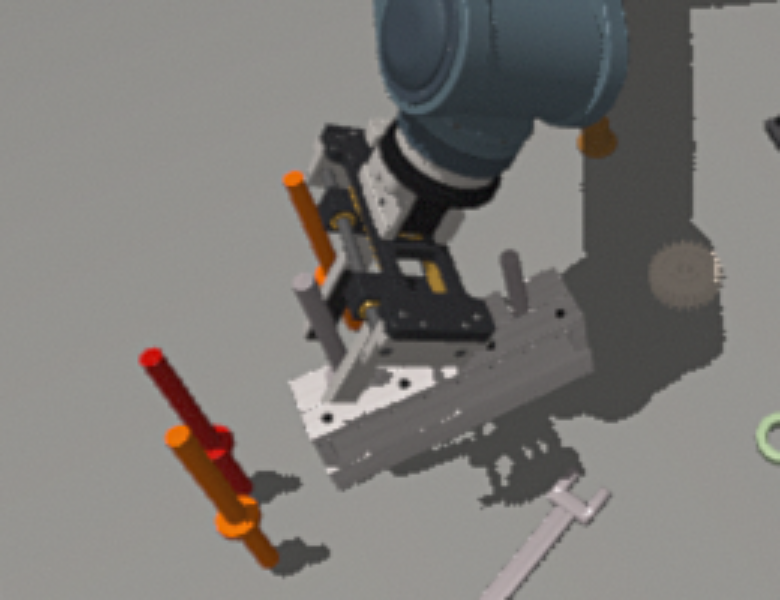

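>>> carry_out --delta_pos '[[0,-1,0],[0,-2,0],[0,-2,0],[0,-2,0],[0,-2,0],[0,-2,0],[-1,-2,-2],[-3,-2,-4],[-6,-2,-8],[-10,-2,-14]]' --twist '[[0,0,0],[0,0,0],[0,0,0],[0,0,0],[0,0,0],[0,0,0],[0,0,0],[0,0,0],[0,0,0],[0,0,0]]' --fingers 0 --squeeze 45

```text
t: 10.6
ee_pos: [0.5528, -0.2988, 0.1294]
eef_rot: [2.05, 1.712, -0.644]
wrist_force: [-1.4, -0.2, -2.6]
gripper_width: 0.0127
```

>>> carry_out --delta_pos '[[-5,0,-7],[-10,0,-15],[-17,0,-25],[-25,0,-35],[-32,0,-45],[-39,0,-56],[-46,0,-66],[-52,0,-75],[-56,0,-80],[-57,0,-82]]' --twist '[[0,0,0],[0,0,0],[0,0,0],[0,0,0],[0,0,0],[0,0,0],[0,0,0],[0,0,0],[0,0,0],[0,0,0]]'

```text
t: 11.6
ee_pos: [0.5527, -0.2982, 0.2303]
eef_rot: [2.05, 1.711, -0.643]
wrist_force: [0.5, -0.1, -3.0]
gripper_width: 0.0129
```

```bash
python3 - <<'E'
from h import *
print(np.round(manip.state()['q'],3))
im,d=manip.get_image('wrist'); cv2.imwrite('pics/w7.png',im); np.save('w7.npy',d)
im,d=manip.get_image('scene'); cv2.imwrite('pics/s7.png',cv2.resize(im[80:330,90:350],None,fx=2.4,fy=2.4)); cv2.imwrite('s7f.png',im)
p=F(0,-.15,.2); go(p,RE)
E
```

```text
[-0.439  0.158  1.729 -0.651  1.158 -0.02 ]
dpos mm [ 265.3  -99.7 -151.4] twist deg [ 0.3 90.1  0.3]
```

View pics/s7.png

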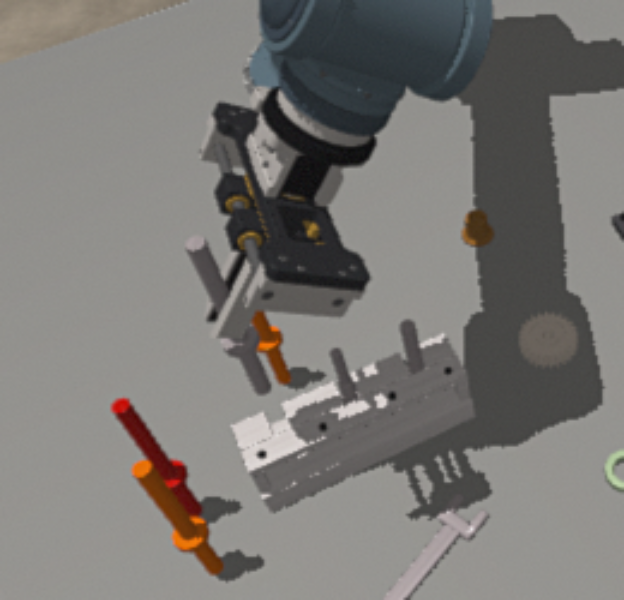

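```bash
python3 - <<'E'
from h import *
s=manip.state()
print(tofix(s['ee_pos']))
Rm=R.from_rotvec(np.radians(45)*XF).as_matrix()@RG; print(Rm[:,2])
go(s['ee_pos']+[0,0,.07],RG)
go(F(0,-.33,.32),Rm); go(F(0,-.25,.28),RE)
E
```

```text
[ 0.10077196 -0.45368524  0.22934279]
[ 0.03134682  0.17079539 -0.98480775]
dpos mm [-40.3   0.4 -57.2] twist deg [0.4 0.1 0. ]
dpos mm [  49.   -99.8 -146. ] twist deg [ 0.4 45.1  0.2]
dpos mm [ 137.5  -99.6 -159.3] twist deg [ 0.3 90.1  0.3]
```

>>> carry_out --delta_pos '[[-8,0,-11],[-20,0,-28],[-32,0,-48],[-38,-2,-70],[-28,-10,-85],[-14,-22,-100],[2,-40,-114],[18,-60,-127],[34,-80,-138],[49,-100,-146]]' --twist '[[0,0,0],[0,0,0],[0,3,0],[0,8,0],[0,14,0],[0,20,0],[0,26,0],[0,32,0],[0,38,0],[0,45,0]]'

```text
t: 12.7
ee_pos: [0.4754, -0.1574, 0.3231]
eef_rot: [-2.321, -1.948, -0.212]
wrist_force: [-0.2, -0.1, -2.1]
gripper_width: 0.0133
```

```bash
python3 - <<'E'
from h import *
s=manip.state()
print(tofix(s['ee_pos']),np.round(s['q'],3))
go(F(0,-.25,.28),RE)
E
```

```text
[-0.00039779 -0.32925569  0.32306318] [-0.634 -0.165  1.8    0.16   1.576 -0.465]
dpos mm [70.6  0.5 56.1] twist deg [ 0.3 45.   0.6]
```

>>> carry_out --delta_pos '[[4,0,2],[10,0,5],[18,0,10],[27,0,16],[36,0,23],[45,0,31],[54,0,39],[62,0,47],[68,0,53],[71,0,56]]' --twist '[[0,3,0],[0,7,0],[0,12,0],[0,17,0],[0,22,0],[0,27,0],[0,32,0],[0,37,0],[0,42,0],[0,45,0.5]]'

```text
t: 13.7
ee_pos: [0.4896, -0.0796, 0.2806]
eef_rot: [-1.812, -1.516, -0.949]
wrist_force: [-0.1, 0.0, -1.4]
gripper_width: 0.0132
```

```bash
python3 - <<'E'
from h import *
s=manip.state()
print(tofix(s['ee_pos']),np.round(s['q'],3))
for n in ('wrist','scene','top'):
    im,d=manip.get_image(n); cv2.imwrite(f'pics/{n}8.png',im); np.save(f'{n}8.npy',d)
s=cv2.imread('pics/scene8.png')
cv2.imwrite('pics/s8c.png',cv2.resize(s[50:250,180:440],None,fx=3,fy=3,interpolation=cv2.INTER_CUBIC))
E
```

```text
[-0.0004569  -0.25012669  0.28055472] [-0.79   0.035  1.891  0.766  1.81  -0.661]
```

View pics/s8c.png

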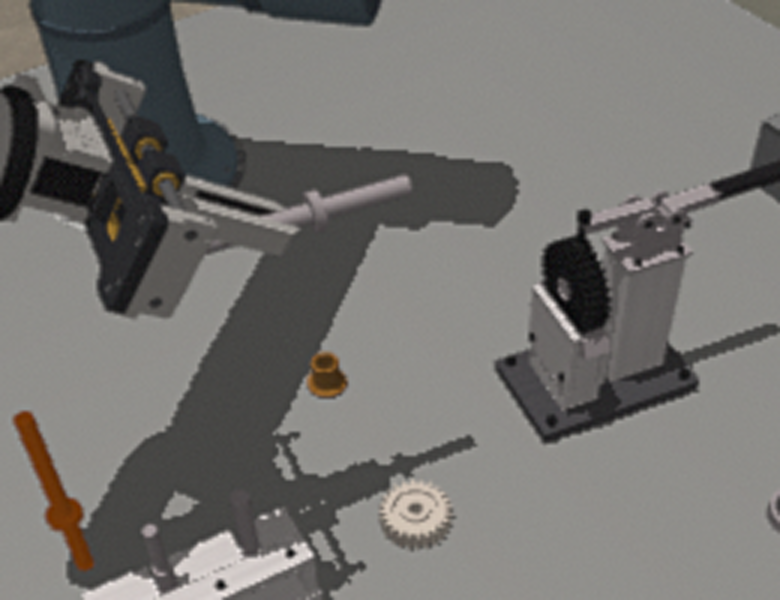

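View pics/wrist8.png

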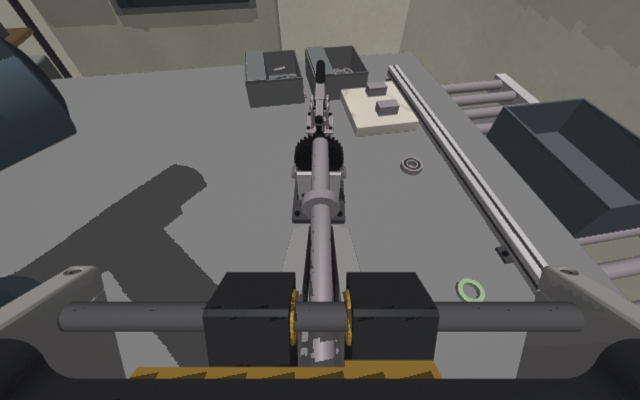

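View pics/top8.png

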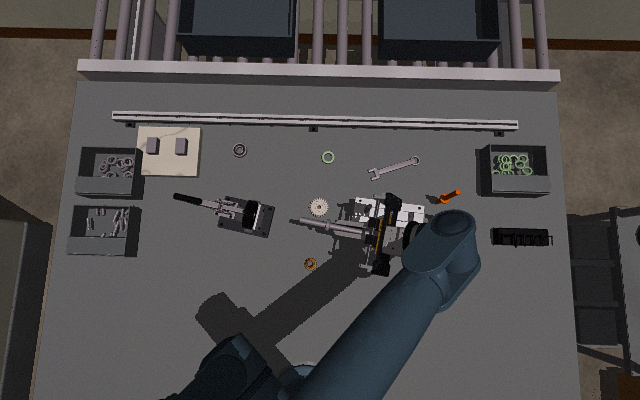

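```bash
cat > axis.py <<'E'
from h import *
import sys
tag=sys.argv[1]; zc=float(sys.argv[2]); y0,y1=float(sys.argv[3]),float(sys.argv[4])
N=[];ends={}
for n in ('scene','top'):
    im=cv2.imread(f'pics/{n}{tag}.png'); P=pts(n,np.load(f'{n}{tag}.npy'))-OF; L=np.stack([P@XF,P@YF,P[...,2]],-1)
    m=(abs(L[...,0])<.022)&(abs(L[...,2]-zc)<.022)&(L[...,1]>y0)&(L[...,1]<y1)
    # exclude collar by local y via width: use only pixels in window
    ys,xs=np.nonzero(m)
    vx,vy,x0_,y0_=cv2.fitLine(np.stack([xs,ys],1).astype(np.float32),cv2.DIST_HUBER,0,.01,.01).ravel()
    t=(xs-x0_)*vx+(ys-y0_)*vy
    r=np.abs(-(xs-x0_)*vy+(ys-y0_)*vx)
    o,ra=ray(n,(x0_,y0_)); _,rb=ray(n,(x0_+20*vx,y0_+20*vy)); nn=np.cross(ra,rb); nn/=np.linalg.norm(nn)
    N.append((nn,nn@o)); q=L[m]
    print(n,m.sum(),'halfwidth',r.max().round(1),'y extent',np.percentile(q[:,1],[0,2,98,100]).round(4),'mean x,z surf',q[:,[0,2]].mean(0).round(4))
d=np.cross(N[0][0],N[1][0]); d/=np.linalg.norm(d); d*=np.sign(d@YF)
p=np.linalg.lstsq(np.array([N[0][0],N[1][0],YF]),np.array([N[0][1],N[1][1],YF@F(0,(y0+y1)/2,0)]),rcond=None)[0]
print('axis point fix',tofix(p).round(4),'dir fix',np.round([d@XF,d@YF,d[2]],4))
E
python3 axis.py 8 .28 -.158 -.02
python3 - <<'E'
from h import *
ft=F(0,-.154,.13)  # grasp point target
s=manip.state();Rm=R.from_rotvec(s['eef_rot']).as_matrix(); g=s['ee_pos']-.005*Rm[:,2]; print('grasp fix',tofix(g), 'pred shaft dir',(Rm@[.574,0,.819])@np.array([XF,YF,[0,0,1]]).T)
E
```

```text
scene 19 halfwidth 1.4 y extent [-0.1575 -0.1574 -0.1524 -0.1524] mean x,z surf [0.0026 0.2829]
top 23 halfwidth 2.0 y extent [-0.1576 -0.1575 -0.1496 -0.1495] mean x,z surf [-0.0007  0.2862]
axis point fix [ 3.6899 -0.089  -8.7106] dir fix [ 0.3803  0.0065 -0.9248]
grasp fix [-0.00036487 -0.25440939  0.28351644] pred shaft dir [-1.23664219e-04  1.00011479e+00 -2.71994501e-03]
```

```bash
python3 axis.py 8 .283 -.212 -.14
```

```text
scene 197 halfwidth 3.5 y extent [-0.2117 -0.2106 -0.1529 -0.1524] mean x,z surf [0.0029 0.2834]
top 156 halfwidth 2.9 y extent [-0.212  -0.2106 -0.15   -0.1495] mean x,z surf [-0.0007  0.2863]
axis point fix [-2.000e-04 -1.760e-01  2.809e-01] dir fix [-0.0031  1.      0.0058]
```

>>> carry_out --delta_pos '[[6,0,8],[17,0,24],[32,0,45],[46,0,66],[53,0,77],[50,0,83],[38,0,91],[23,0,101],[8,0,112],[-5,0,121]]' --twist '[[0,0,0],[0,0,0],[0,0,0],[0,0,0],[0,0,0],[0,0,0],[0,0,0],[0,0,0],[0,0,0],[0,0,0]]'

```text
t: 14.85
ee_pos: [0.5069, 0.0144, 0.2043]
eef_rot: [-1.815, -1.514, -0.946]
wrist_force: [0.3, -0.3, -2.5]
gripper_width: 0.0128
```

```bash
python3 - <<'E'
from h import *
s=manip.state();Rm=R.from_rotvec(s['eef_rot']).as_matrix(); print(tofix(s['ee_pos']-.005*Rm[:,2]),np.round(s['q'],3))
go(F(0,-.158,.1325)+.005*ZE,RE)
E
```

```text
[-0.00041518 -0.15872073  0.20716268] [-0.627  0.073  2.007  0.832  1.596 -0.665]
dpos mm [-60.6   0.1  43.6] twist deg [0.2 0.1 0.2]
```

>>> carry_out --delta_pos '[[-6,0,4],[-15,0,10],[-25,0,17],[-35,0,25],[-44,0,32],[-52,0,38],[-58,0,42],[-61,0,44],[-61,0,44],[-61,0,44]]' --twist '[[0,0,0],[0,0,0],[0,0,0],[0,0,0],[0,0,0],[0,0,0],[0,0,0],[0,0,0],[0,0,0],[0,0,0]]'

```text
t: 15.85
ee_pos: [0.5076, 0.015, 0.1294]
eef_rot: [-1.815, -1.515, -0.946]
wrist_force: [0.5, -0.3, -1.9]
gripper_width: 0.0134
```

```bash
python3 - <<'E'
from h import *
s=manip.state();Rm=R.from_rotvec(s['eef_rot']).as_matrix(); print(tofix(s['ee_pos']-.005*Rm[:,2]),s['wrist_force'],np.abs(s['joint_vel']).max())
for n in ('wrist','scene','top'):
    im,d=manip.get_image(n); cv2.imwrite(f'pics/{n}9.png',im); np.save(f'{n}9.npy',d)
s=cv2.imread('pics/scene9.png')
cv2.imwrite('pics/s9c.png',cv2.resize(s[70:270,180:440],None,fx=3,fy=3,interpolation=cv2.INTER_CUBIC))
E
python3 axis.py 9 .130 -.115 -.045
```

```text
[ 1.51373147e-04 -1.57960135e-01  1.32242221e-01] [ 0.46841099 -0.30729756 -1.88432231] 0.007010216810431886
scene 125 halfwidth 2.9 y extent [-0.1148 -0.1142 -0.0584 -0.0571] mean x,z surf [0.0036 0.1339]
top 112 halfwidth 2.6 y extent [-0.1148 -0.1135 -0.0536 -0.0526] mean x,z surf [0.0005 0.136 ]
axis point fix [ 0.0009 -0.08    0.131 ] dir fix [-0.0134  0.9999 -0.0045]
```

View pics/s9c.png

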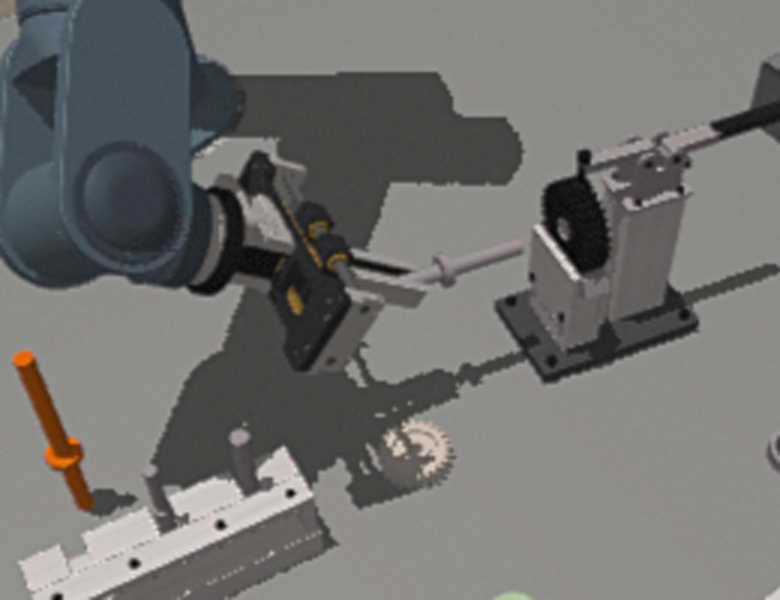

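View pics/wrist9.png

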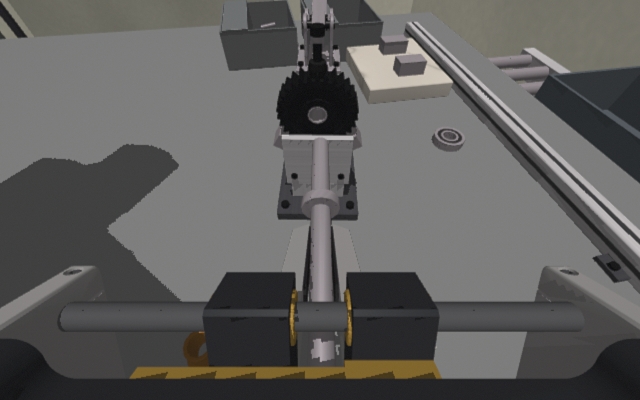

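```bash
python3 - <<'E'
from h import *
s=manip.state();Rm=R.from_rotvec(s['eef_rot']).as_matrix(); m=manip.camera_model('wrist'); K=m['camera_matrix']; T=m['tool_from_camera']
def wr(uv,yl):
    r=Rm@T[:3,:3]@np.array([(uv[0]-K[0,2])/K[0,0],(uv[1]-K[1,2])/K[1,1],1]); o=Rm@T[:3,3]+s['ee_pos']
    q=F(0,yl,0); return tofix(o+r*((q-o)@YF)/(r@YF))
im=cv2.imread('pics/wrist9.png'); g=im.max(2)
mm=(g[95:130,300:335]>60).astype(np.uint8); n,l,st,c=cv2.connectedComponentsWithStats(mm)
for i in range(1,n): 
    if 40<st[i,4]<600: print(st[i],c[i]+[300,95])
print('bore',wr((317.5,114),-.011),'foot tip top edge',wr((320.5,140),-.055))
# scene bore: 
S=cv2.imread('pics/scene9.png'); uv=(180+564/3-.3,70+229/3-.3)
o,r=ray('scene',uv); q=F(0,-.011,0); print('scene bore',uv,tofix(o+r*((q-o)@YF)/(r@YF)))
E
```

```text
[  8  12  19  17 257] [317.07392996 114.65758755]
bore [-0.00213758 -0.011       0.13082881] foot tip top edge [ 0.00071102 -0.055       0.13482627]
scene bore (367.7, 146.0333333333333) [-0.00497063 -0.011       0.12661924]
```

>>> carry_out --delta_pos '[[0,-1,0],[0,-2,0],[0,-2,0],[0,-2,0],[0,-2,0],[0,-2,0],[0,-2,0],[0,-2,0],[0,-2,0],[0,-2,0]]' --twist '[[0,0,0],[0,0,0],[0,0,0],[0,0,0],[0,0,0],[0,0,0],[0,0,0],[0,0,0],[0,0,0],[0,0,0]]'

```text
t: 17.0
ee_pos: [0.5056, 0.0154, 0.1295]
eef_rot: [-1.815, -1.515, -0.946]
wrist_force: [-0.3, -0.6, -2.6]
gripper_width: 0.0131
```

```bash
python3 - <<'E'
from h import *
for n in ('scene','top'):
    im,d=manip.get_image(n); cv2.imwrite(f'pics/{n}10.png',im); np.save(f'{n}10.npy',d)
s=manip.state(); print(s['t'],s['gripper_width'],s['wrist_force'],np.abs(s['joint_vel']).max())
im=cv2.imread('pics/scene10.png'); a=im[70:320,130:470]; cv2.imwrite('pics/s10c.png',cv2.resize(a,None,fx=2.3,fy=2.3))
E
python3 axis.py 10 .130 -.115 -.045
```

```text
17.1 0.013045472250720615 [-0.61113935  0.1383595  -2.59760419] 0.0014641049574710709
scene 133 halfwidth 2.9 y extent [-0.1148 -0.114  -0.0577 -0.0566] mean x,z surf [0.0017 0.1337]
top 113 halfwidth 2.5 y extent [-0.1148 -0.1137 -0.0541 -0.0529] mean x,z surf [-0.0015  0.1362]
axis point fix [-0.0011 -0.08    0.1307] dir fix [-0.004   0.9997 -0.023 ]
```

View pics/s10c.png

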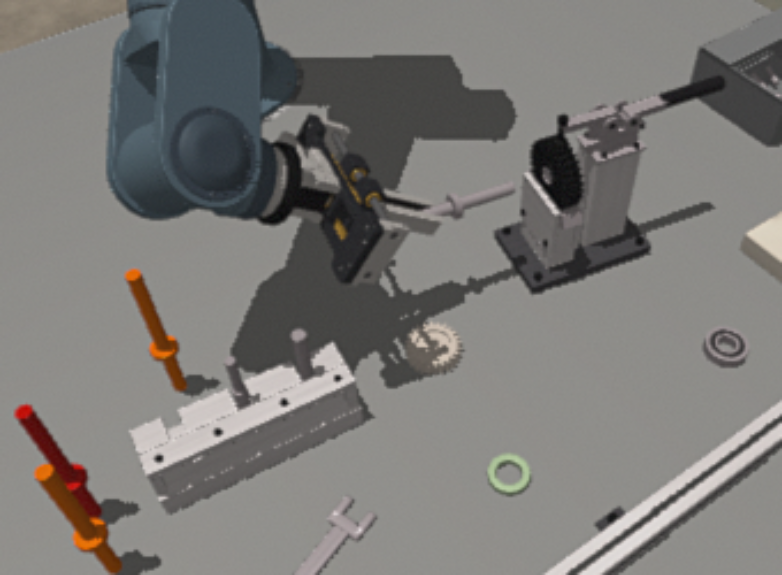

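The last picture shows the clamp shut, the other shafts and loose parts in place, and the shaft held level in front of the bore. I'm handing the job in.

```bash
python3 -c "
from plant import manip
print(manip.finish_job())"
```

```text
the job is handed in; nothing more can be done
None
```

I pushed the clamp shut, drew the collared shaft straight up out of the stand, turned it level and handed the job in at about 17 s. The shaft was held in front of the bore with its foot end toward the gear. The job returns no verdict, so what follows is only from my own checks.

- **Clamp:** I pressed the handle down until it pushed back with about 15 N. A picture taken after letting go put the handle at about 0 to 0.05 rad, and the last picture still shows it shut with the pad on the gear's rim.
- **Shaft position:** Its axis was within about 0.025 rad of the bore's. The foot was about 1 mm off the bore axis in the fixture frame and about 43 mm short of the gear's front face.
- **Hold:** The arm was still, the fingers were stopped on the shaft, and the wrist carried about 2.6 N, in line with its weight.
- **Other parts:** By eye in the last picture, the other two shafts stood upright and the loose parts were where they started. I did not measure them again.

**Checks that disagreed:**
- **Bore's sideways position:** The base plate put it at 0, the wrist camera at -2 mm and a rough scene reading at -5 mm. I moved the shaft 2 mm that way, so it should be within about 4 mm on any of them (12 mm is allowed).
- **Finger opening:** It read about 13 mm on the 14 mm shaft, as it had also read about 1 mm low on the handle grip.

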